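# Third hand for a nosepiece carrier

### The job

Press the round cap on the T-shaped nosepiece carrier down until it is fully home in its collar. Then set the carrier flat on the bed of the holding fixture, wide flange towards the sprung pad, square and centred on it, and push it against the pad with a steady 10 N or so (pointer between the two marks), never driving the pad to its stop. Do not let go at the end: finish while the gripper is still holding the carrier with that push, so that a colleague can put the screws in; leave the other things on the bench where they are.

Things in the scene. Friction and masses are not known exactly. Their poses are not given: they have to be found in the camera images.
- carrier: Loose aluminium carrier, 0.4 kg, a T from above: stem 64 long (x -32 to 32), 46 wide (y), 36 high, and across its +x end a flange 8 thick, 74 wide, 38 high (front face at x = 40). Origin: centre of the stem's underside, z up, +x out through the flange. A collar 42 in diameter on the stem, z 36 to 42, holds the cap, both on the origin's axis. Grasp it across the stem.
- carrier_face (a point): Centre of the carrier's flange front face, 40 mm ahead of the carrier's origin and 19 mm above its underside; x is the outward normal of the face.
- cap (a joint): How far the carrier's cap is pressed in, m: 0 = standing 6 mm proud of the collar, 0.006 = fully home (its disc down on the collar). It starts partly proud (0 to 0.002), slides stiffly against about 7 N of friction, and stays where it is left.
- cap_top (a point): Centre of the top of the cap, a black disc 38 in diameter and 6 thick; 54 mm above the carrier's underside when fully proud, 48 mm when home.
- fixture: Holding fixture fixed to the bench: aluminium bed 6 thick, 130 wide (y), x -70 to 110, with a grey spring housing 46 x 110 x 44 high on it, x 64 to 110, top at z = 50. Origin: on the bench under the bed's centre line; +x runs from the open end to pad and housing, the push direction. The bed is free from x = -70 to 30.
- pad: The fixture's sprung pad (fence): upright steel plate 80 wide, 12 thick, z 2 to 38 above the bed, sliding along the fixture's +x. Origin: foot of its front face on the centre line, at the level of the bed's top; axes as the fixture's. At rest the front face is at x = 30 in the fixture's frame; it gives 1 mm per newton (no preload) and meets its stop after 18 mm.
- pointer_tip (a point): Free end of the dark pointer bar on top of the pad, lying along x over the housing: 39 mm behind the pad's front face, 59 mm above the bench. Two pairs of raised dark marks on the housing's top stand at x = 74.5 and 83.5 in the fixture's frame; the tip lies midway between them at 10 mm (10 N) of pad travel.
- blank: Bystander: plain aluminium slide block 56 x 44 x 26 high, no flange, no collar, no cap. Origin: centre of its underside. Leave alone.
- objective_a: Bystander: chrome microscope objective standing upright, 26 in diameter, 45 high. Origin: centre of its underside.
- objective_b: Bystander: chrome objective standing upright, 26 in diameter, 52 high. Origin: centre of its underside.
- shaft: Bystander: coarse-focus shaft standing on its knurled knob (40 in diameter), 93 high overall. Origin: centre of its underside.
- dustcap: Bystander: loose anodised dust cap, a disc 32 in diameter and 12 high. Origin: centre of its underside.
Things that resemble listed ones, but are neither listed nor needed, are in the scene too. What is shaped like the fixture but blue or orange is not meant.

How it is judged (in metres and radians):
On the way, in this order (a step that is already met when the one before it is completed fails the run):
1. the cap is pressed fully home (value of joint cap above 0.005 m), for 0.2 s.
2. the carrier stands on the bed and its flange pushes on the pad (contact force between carrier and pad above 2 N and z of carrier in the frame of fixture below 0.01 m), for 0.2 s.
At the end, for the whole second after the job is handed in: The cap is home (within 1 mm); the carrier is flat on the bed (within 3 mm, 4 degrees), its flange flush against the pad (square within 4 degrees, centred within 12 mm), and the robot, still holding it, keeps pushing it on the pad with 6 to 14 N, at rest (value of joint cap above 0.005 m and contact force between carrier and pad between 6 and 14 N and x of carrier_face in the frame of pad between -0.003 and 0.003 m and y of carrier_face in the frame of pad between -0.012 and 0.012 m and z of carrier in the frame of fixture between 0.003 and 0.009 m and angle between the x axis of carrier and the x axis of fixture, either way round below 0.07 rad and angle between carrier's own z axis and vertical below 0.07 rad and contact force between the fingers and carrier above 1 N and linear speed of carrier below 0.01 m/s); the arm keeps its last pose, push and grip.
It fails at once if the sprung pad is driven to its stop (x of pad in the frame of fixture above 0.0472 m).
It fails at once if a bystander is disturbed (moved more than 30 mm) (distance of any of objective_a, objective_b, shaft, dustcap, blank from where it was at the start of the episode above 0.03 m).
It also fails if it takes over 51 s, if anything falls off the work surface, if the arm or the gripper's body presses on something with over 40 N, if the wrist force passes 120 N, or if a joint passes its speed limit or range.

### The arm

A 7-joint arm with a two-finger parallel gripper is mounted at the origin on the work surface. World frame = base frame: x ahead of the robot, y to its left, z up, the work surface at z = 0. Lengths are in m, angles in degrees, forces in N, time in s.
With the tool pointing down it reaches from about 0.35 to 0.9 m from the base axis. Payload 8.1 kg.
Tool frame: the origin (TCP) lies on the front face of the gripper's body, between the roots of the fingers; the fingertips stand 66 mm ahead of it and the grasp point (between the pads) lies 47 mm ahead of it; z points along the fingers, y is the line along which they close (so a half turn about z gives the same grasp; the last joint's range is limited). The gripper opens to 92 mm and grips with 3 to 60 N. Pads are 19 mm wide; open, the fingers measure 130 mm over their backs; the gripper's body (75 mm by 190 mm) begins 47 mm behind the grasp point.
Start: joints at [68.835, 24.895, 1.432, 90.138, -0.665, 64.973, -4.303], TCP at [0.165, -0.603, 0.292] pointing down, gripper open.
Joint ranges: [-149.89, 149.89], [-25.12, 119.58], [-72.63, 75.52], [4.76, 147.25], [-75.54, 255.54], [6.69, 114.76], [-157.13, 157.13]. Speed limits (degrees/s): [127.2, 127.2, 172.46, 172.46, 180, 180, 180].

### API

Orientations are given as [roll, pitch, yaw] about the fixed x, y, z axes, in that order (R = Rz(yaw) Ry(pitch) Rx(roll)).
In Python, from plant import arm gives the robot as it stands.
- The arm moves only by the tool apply_moves, never from a script. Its arguments are lists of equal length, an entry for each row: "xyz": the shift along the tool's x, y, z in cm, a list of three; "delta_rot": the turn, a rotation vector about the tool's x, y, z in rad, a list of three; "gripper": the opening, from -1 (shut) to 1 (fully open), so that 0 is half open. In form: {"xyz": [[dx, dy, dz], ...], "delta_rot": [[wx, wy, wz], ...], "gripper": [gripper, ...]}. A call has exactly 5 rows; each row shifts and turns the commanded pose from where the row before left it, along the tool's axes as they then stand; what a row does not reach is not made up. A row lasts 1/10 s, in which the tool goes at most 50 mm and 8.59 degrees, less where a joint would pass 70% of its speed; a pose out of reach is approached as far as the arm can. A call is refused whole if a number of a shift passes 5 or a number of a turn 0.15, either way. A call with a gripper value outside its range is refused whole. The fingers move at their own pace and stop on an object; "grip_force" is the grip in N (left out, the last holds). Time passes only in rows, so rows that do not move let the fingers close, or fill a call up. It gives the time, the measured TCP pose, the force, the opening and the grip force at its end, in the units of the state.
- arm.state(): the state, without advancing time (a new reading comes with each control period).
- arm.read_camera(name): name is "scene" or "side" or "wrist"; returns a dict with "frame" (384x512x3 uint8, red, green, blue), "depth" (384x512 float32, m along the optical axis (not along the pixel's ray), 0 where there is no reading), "fovy" (degrees; the focal length in pixels is half the picture's height over the tangent of half this angle, whatever the lens; pixels are square), "cx", "cy" (the principal point, pixels), "position" and "attitude" of the camera in the world. Camera axes: x right, y down, z forward; pixel columns grow to the right and rows downward; lengths in m; the calibration is good to about 2 mm. A picture is of the moment at which its call begins.
- arm.hand_in(): hands the job in; it is judged then, once.
Trained networks look in a picture, given as the dict that the camera call returned (one of the last four; its "shot" number tells which), for a name from the list of things; names that differ only in an ending like _2 or _b are one class to them, and where a whole thing is asked for, a point or a joint stands for the part that bears it (a point fixed in the world has none). Each returns a list of dicts, best first, with "confidence" (0 to 1); they miss things now and then, are a little off and sometimes report something else, mostly with a low value. They report only what shows in the picture. A call takes as long as a camera call. They do not tell look-alikes from the thing itself.
- arm.spot_in(picture, thing): "xy" ([column, row] in pixels, amid what is visible of it).
- arm.landmark_of(picture, thing): "xy" ([column, row] in pixels: a listed point, or the origin of a listed thing).
The state is a dict: "t": time; "joint_pos": joint angles; "qvel": joint speeds; "effort": joint torques, N m; "eef_pos": TCP position; "tool_rot": TCP orientation; "ft_force": force on the tool from outside, world axes, zero at the start; "ft_torque": the same for the moment, N m; "grip_width": opening from 0.0 (shut) to 1.0 (fully open); "grip_force": force on a finger pad.
Only numpy, scipy, OpenCV 4.12 (cv2) and the standard library are available. Lean on these libraries where they do the work, as an engineer would, in place of code of your own. Each camera call takes 0.05 s, during which the arm holds its last target. There are 200 camera calls.

## Working session

There is one attempt and no reset: what is moved stays moved. The work goes in short steps, Python scripts to look and compute and a tool call to move; the robot and the scene stay as the last step left them, time stands still between calls to the robot, and variables do not carry over. Pictures are saved under pics/ and viewed, at most 10 in all, crops included, and the job is handed in when it is done.

Besides the shell and the picture viewer there is one more tool, called after "Emit:" as name(argument=value, ...) on one line, values as JSON. apply_moves: Moves the arm, as the interface text tells. Its arguments: {"type":"object","properties":{"xyz":{"type":"array","items":{"type":"array","items":{"type":"number"}}},"delta_rot":{"type":"array","items":{"type":"array","items":{"type":"number"}}},"gripper":{"type":"array","items":{"type":"number"}},"grip_force":{"type":"number"}},"required":["xyz","delta_rot","gripper"]}

```bash
ls; mkdir -p pics
cat > h.py <<'E'
import numpy as np, cv2
from plant import arm
from scipy.spatial.transform import Rotation as R
def cam(p):
    f=p["frame"].shape[0]/2/np.tan(np.radians(p["fovy"])/2)
    a=np.array(p["attitude"],float)
    M=a if a.shape==(3,3) else R.from_euler('xyz',a,degrees=True).as_matrix()
    return f,M,np.array(p["position"])
def ray(p,uv):
    f,M,o=cam(p); return o,M@np.array([(uv[0]-p["cx"])/f,(uv[1]-p["cy"])/f,1])
def atz(p,uv,z):
    o,d=ray(p,uv); return o+d*(z-o[2])/d[2]
def bydepth(p,uv):
    o,d=ray(p,uv); c,r=int(round(uv[0])),int(round(uv[1])); 
    w=p["depth"][max(r-1,0):r+2,max(c-1,0):c+2]; w=w[w>0]
    return o+d*np.median(w) if w.size else None
def cloud(p):
    f,M,o=cam(p); h,w=p["depth"].shape; u,v=np.meshgrid(np.arange(w),np.arange(h))
    d=p["depth"]; P=np.stack([(u-p["cx"])/f*d,(v-p["cy"])/f*d,d],-1)@M.T+o
    P[d<=0]=np.nan; return P
def proj(p,X):
    f,M,o=cam(p); q=M.T@(np.array(X)-o); return q[0]/q[2]*f+p["cx"],q[1]/q[2]*f+p["cy"]
def save(p,n): cv2.imwrite("pics/"+n,p["frame"][...,::-1])
E
python3 - <<'E'
from h import *
np.set_printoptions(precision=3,suppress=True)
s=arm.state(); print(s)
ps={}
for n in("scene","side","wrist"):
    p=arm.read_camera(n); ps[n]=p; print(n,p["position"],p["attitude"],p["fovy"],p["cx"],p["cy"])
    for t in("carrier","fixture","blank","cap_top","pad","objective_a","shaft","dustcap"):
        for k,fn in(("L",arm.landmark_of),("S",arm.spot_in)):
            if k=="S" and t not in("carrier","blank","dustcap"):continue
            print(n,t,k,[(np.round(d["xy"]),round(d["confidence"],2),bydepth(p,d["xy"])) for d in fn(p,t)[:4]])
a=np.vstack([ps["scene"]["frame"],ps["side"]["frame"]])
cv2.imwrite("pics/a.png",cv2.resize(a[...,::-1],None,fx=.78,fy=.78))
E
```

```text
pics
{'t': 0.0, 'joint_pos': array([68.834, 24.936,  1.431, 90.189, -0.664, 64.973, -4.302]), 'qvel': array([ 0.03 ,  0.05 ,  0.048,  0.017,  0.07 , -0.012, -0.011]), 'effort': array([  0.   , -66.785,   0.985, -31.445,  -0.061,   0.043,   0.   ]), 'eef_pos': array([ 0.165, -0.603,  0.291]), 'tool_rot': array([-179.911,    0.009,   15.284]), 'ft_force': array([-0.736,  0.573,  0.296]), 'ft_torque': array([ 0.025,  0.009, -0.02 ]), 'grip_force': 0.0, 'grip_width': 1.0005455054723107}
scene [ 1.096 -0.721  0.631] [-122.394   -0.081   39.439] 47.83541197072491 267.96631251676126 189.49068392078942
scene carrier L [(array([260., 246.]), 0.84, array([ 0.618, -0.167,  0.022]))]
scene carrier S [(array([261., 240.]), 0.67, array([ 0.62 , -0.165,  0.036]))]
scene fixture L [(array([164., 318.]), 0.86, array([ 0.634, -0.44 ,  0.045])), (array([133., 210.]), 0.78, array([ 0.329, -0.281,  0.05 ])), (array([247., 156.]), 0.65, array([0.356, 0.087, 0.05 ])), (array([313., 192.]), 0.59, array([0.597, 0.068, 0.034]))]
scene blank L [(array([161., 255.]), 0.69, array([ 0.477, -0.323,  0.022])), (arr
[... 2122 characters left out ...]
, 0.71, array([ 0.425, -0.054,  0.025])), (array([204., 172.]), 0.68, array([ 0.746, -0.1  ,  0.011]))]
side shaft L [(array([174., 323.]), 0.78, array([0.461, 0.363, 0.018]))]
side dustcap L [(array([222., 325.]), 0.71, array([0.373, 0.307, 0.009]))]
side dustcap S [(array([249., 181.]), 0.7, array([ 0.59 , -0.129,  0.025])), (array([224., 324.]), 0.48, array([0.371, 0.302, 0.01 ]))]
wrist [ 0.246 -0.58   0.384] [162.026   0.024 -74.755] 63.82268104909659 257.7628567722254 195.42050600600578
wrist carrier L []
wrist carrier S []
wrist fixture L []
wrist blank L []
wrist blank S []
wrist cap_top L []
wrist pad L []
wrist objective_a L []
wrist shaft L []
wrist dustcap L []
wrist dustcap S []
```

View pics/a.png

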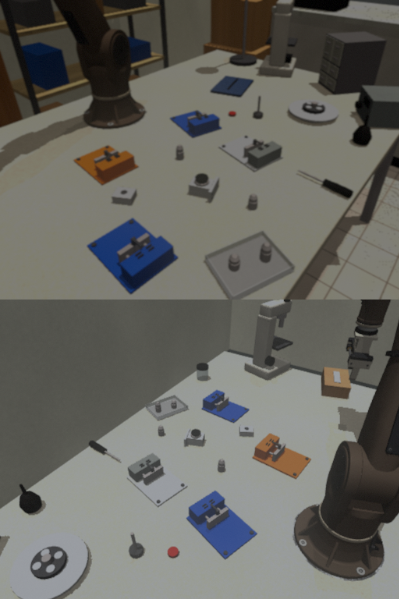

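Composite shows (original pixels): the grey fixture at scene (313,192) / side (205,238). Its look-alikes are blue at scene (164,318) and (247,156), and orange at (133,210). The carrier with its black cap is at scene (260,240) / side (250,180). Things that could be taken for it are the plain blank at scene (160,254), and the red dustcap at (296,146) for the cap. I choose the capped T and the grey fixture, and check both in a close crop.

Run:
```python
from h import *
np.set_printoptions(precision=4,suppress=True)
sc=arm.read_camera("scene"); si=arm.read_camera("side")
def crop(p,c,r,w=48,h=36): return cv2.resize(p["frame"][r-h:r+h,c-w:c+w,::-1],(400,300),interpolation=cv2.INTER_CUBIC)
cv2.imwrite("pics/b.png",np.vstack([np.hstack([crop(sc,260,240),crop(sc,320,190)]),np.hstack([crop(si,250,180),crop(si,200,235)])]))
def rect(P,c,r,z0,z1,nm):
    m=(abs(P[...,0]-c[0])<r)&(abs(P[...,1]-c[1])<r)&(P[...,2]>z0)&(P[...,2]<z1)
    q=P[m]; 
    if len(q)<8: print(nm,"few",len(q));return
    b=cv2.minAreaRect((q[:,:2]*1000).astype(np.float32)); print(nm,len(q),b,"mean",q.mean(0))
for n,p in(("sc",sc),("si",si)):
    P=cloud(p)
    rect(P,(.59,-.145),.07,.046,.06,n+" cap")
    rect(P,(.59,-.145),.07,.031,.06,n+" carr top")
    rect(P,(.59,-.145),.07,.010,.06,n+" carr")
    rect(P,(.59,.10),.14,.046,.053,n+" housing")
    rect(P,(.59,.10),.14,.004,.0085,n+" bed")
    rect(P,(.59,.10),.14,.055,.07,n+" pointer")
    m=(abs(P[...,0]-.59)<.06)&(abs(P[...,1]+.145)<.06); print(np.histogram(P[m][:,2],bins=np.arange(-.004,.066,.004))[0])
    for t in("carrier","carrier_face","cap_top","fixture","pad","pointer_tip"):
        z={"carrier":0,"carrier_face":.019,"cap_top":.053,"fixture":0,"pad":.006,"pointer_tip":.059}[t]
        print(n,t,[(np.round(d["xy"]),round(d["confidence"],2),atz(p,d["xy"],z)) for d in arm.landmark_of(p,t)])
```

```text
sc cap 171 ((598.507080078125, -149.1205596923828), (35.1199951171875, 37.82314682006836), 40.840087890625) mean [ 0.6005 -0.1517  0.0529]
sc carr top 584 ((602.6519775390625, -148.86672973632812), (73.23808288574219, 76.54024505615234), 22.344707489013672) mean [ 0.6088 -0.1524  0.0417]
sc carr 863 ((602.3543090820312, -148.50833129882812), (73.34230041503906, 76.53144836425781), 21.469594955444336) mean [ 0.6112 -0.1557  0.0349]
sc housing 468 ((643.0176391601562, 98.43142700195312), (114.45542907714844, 75.33146667480469), 76.86799621582031) mean [0.6566 0.0921 0.0497]
sc bed 811 ((618.7962646484375, 73.35783386230469), (192.22450256347656, 255.80923461914062), 75.96749114990234) mean [0.5626 0.097  0.0061]
sc pointer 51 ((629.0939331054688, 103.13819122314453), (39.71871566772461, 52.010623931884766), 73.44647979736328) mean [0.6277 0.1022 0.0587]
[436 469  55  51  53  54  52  54  57 131 197  65   6  35 131   3   0]
sc carrier [(array([260., 247.]), 0.85, array([ 0.605 , -0.1518,  0.    ])), (array([298., 146.]), 0.58, array([0.3746, 0.3097, 0.    ]))]
sc carrier_face [(array([27
[... 2635 characters left out ...]
, 0.63, array([0.5707, 0.1195, 0.    ])), (array([292., 142.]), 0.57, array([ 0.5986, -0.4185,  0.    ]))]
si pad [(array([358., 200.]), 0.81, array([ 0.2812, -0.2477,  0.006 ])), (array([277., 289.]), 0.7, array([0.3209, 0.156 , 0.006 ])), (array([235., 176.]), 0.69, array([ 0.6559, -0.1428,  0.006 ])), (array([285., 139.]), 0.68, array([ 0.6262, -0.4155,  0.006 ])), (array([200., 228.]), 0.55, array([0.6016, 0.1011, 0.006 ]))]
si pointer_tip [(array([186., 212.]), 0.9, array([0.6346, 0.111 , 0.059 ])), (array([269., 260.]), 0.88, array([0.3608, 0.1309, 0.059 ])), (array([348., 184.]), 0.8, array([ 0.3169, -0.2379,  0.059 ])), (array([277., 122.]), 0.69, array([ 0.6683, -0.4243,  0.059 ]))]
```

View pics/b.png

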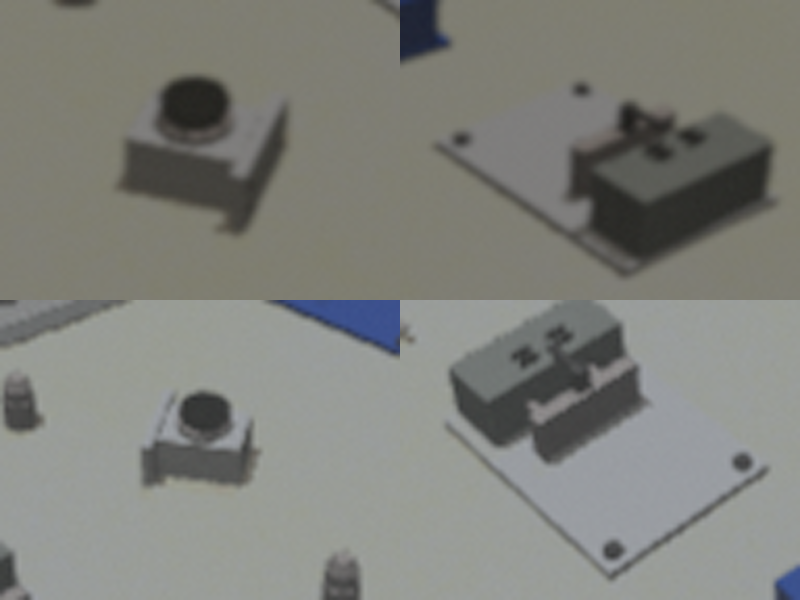

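The crop confirms the T carrier with its proud black cap (upper-left tile, about (195,110)). It also shows the grey/aluminium fixture (right tiles). The carrier origin is about (0.598,-0.149) at yaw 21.5°, and the fixture origin is about (0.571,0.1175) at yaw -13.7°. Next I hover over the carrier with the fingers shut.

Emit:
apply_moves(xyz=[[3.6,-2.15,0],[3.6,-2.15,0],[3.6,-2.15,0],[3.6,-2.15,0],[3.6,-2.15,0]], delta_rot=[[0,0,0],[0,0,0],[0,0,0],[0,0,0],[0,0,0]], gripper=[-1,-1,-1,-1,-1])

```text
t: 3.0
eef_pos: [0.311, -0.4505, 0.2924]
tool_rot: [180.0, -0.0, 15.3]
ft_force: [0.3, 0.5, -0.2]
grip_width: 0.609
grip_force: 0.0
```

Emit:
apply_moves(xyz=[[3.6,-2.15,0],[3.6,-2.15,0],[3.6,-2.15,0],[3.6,-2.15,0],[3.6,-2.15,0]], delta_rot=[[0,0,0],[0,0,0],[0,0,0],[0,0,0],[0,0,0]], gripper=[-1,-1,-1,-1,-1])

```text
t: 3.5
eef_pos: [0.4564, -0.2993, 0.2925]
tool_rot: [180.0, -0.0, 15.3]
ft_force: [0.9, -0.9, 0.6]
grip_width: 0.177
grip_force: 0.0
```

Emit:
apply_moves(xyz=[[3.6,-2.15,0],[3.6,-2.15,0],[3.6,-2.15,0],[3.6,-2.15,0],[3.6,-2.15,0]], delta_rot=[[0,0,0],[0,0,0],[0,0,0],[0,0,0],[0,0,-0.11]], gripper=[-1,-1,-1,-1,-1])

```text
t: 4.0
eef_pos: [0.6017, -0.1481, 0.2924]
tool_rot: [180.0, -0.0, 21.6]
ft_force: [-0.1, -0.9, 0.1]
grip_width: 0.005
grip_force: 0.0
```

```bash
cat >> h.py <<'E'
np.set_printoptions(precision=4,suppress=True)
def rect(P,c,r,z0,z1,nm):
    m=(abs(P[...,0]-c[0])<r)&(abs(P[...,1]-c[1])<r)&(P[...,2]>z0)&(P[...,2]<z1)
    q=P[m]
    if len(q)<8: print(nm,"few",len(q));return
    b=cv2.minAreaRect((q[:,:2]*1000).astype(np.float32)); print(nm,len(q),np.round(b[0],1),np.round(b[1],1),round(b[2],1),"mean",q.mean(0))
def togo(x,y,z,yaw):
    s=arm.state(); Rt=R.from_euler('xyz',s["tool_rot"],degrees=True); Rg=R.from_euler('xyz',[180,0,yaw],degrees=True)
    print("t",s["t"],"pos",np.array(s["eef_pos"]),"rot",np.array(s["tool_rot"]),"F",np.array(s["ft_force"]),"grip",s["grip_width"],s["grip_force"])
    print("tool cm",Rt.inv().apply(np.array([x,y,z])-s["eef_pos"])*100,"rotvec",(Rt.inv()*Rg).as_rotvec())
E
python3 - <<'E'
from h import *
p=arm.read_camera("wrist"); save(p,"c.png"); P=cloud(p)
rect(P,(.598,-.149),.07,.047,.06,"cap"); rect(P,(.598,-.149),.07,.031,.044,"top"); rect(P,(.598,-.149),.07,.012,.06,"all")
for t in("cap_top","carrier"): print(t,[(d["xy"],d["confidence"],bydepth(p,d["xy"])) for d in arm.landmark_of(p,t)])
togo(.598,-.149,.14,21.5)
E
```

```text
cap 881 [ 600.2 -147.5] [36.4 36.8] 21.7 mean [ 0.6003 -0.1471  0.0526]
top 1714 [ 603.2 -145.9] [72.5 73.5] 21.0 mean [ 0.6125 -0.1425  0.0363]
all 2728 [ 603.3 -145.6] [73.  73.5] 20.5 mean [ 0.6097 -0.1435  0.0409]
cap_top [([262.5, 176.6], 0.67, array([ 0.6022, -0.1527,  0.0523]))]
carrier [([257.7, 166.3], 0.83, array([ 0.6113, -0.1434,  0.0536])), ([258.0, 137.9], 0.53, array([ 0.6371, -0.1335,  0.0292])), ([47.9, 107.1], 0.44, array([0.5767, 0.1092, 0.0059]))]
t 4.15 pos [ 0.6022 -0.146   0.2919] rot [-179.9136   -0.0571   21.9157] F [-0.6211  0.1506 -0.8964] grip 0.0009226399868520228 0.0
tool cm [-0.5197  0.1394 15.1856] rotvec [-0.0015 -0.001   0.0073]
```

View pics/c.png

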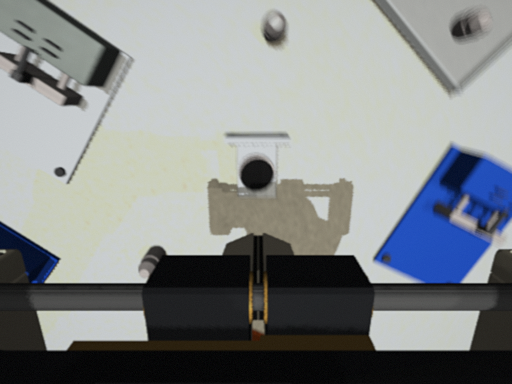

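The wrist picture shows the carrier at about (257,160), with its black cap at (257,174) and the flange above it at (258,137). Only this T has a cap. The cap top at z = 0.0526 agrees with a cap that is partly proud. Now I descend onto it.

Emit:
apply_moves(xyz=[[-0.3,-0.05,3.2],[0,0,3.2],[0,0,3.2],[0,0,3.2],[0,0,3.2]], delta_rot=[[0,0,0],[0,0,0],[0,0,0],[0,0,0],[0,0,0]], gripper=[-1,-1,-1,-1,-1])

```text
t: 4.65
eef_pos: [0.5969, -0.1517, 0.1313]
tool_rot: [179.9, 0.0, 21.4]
ft_force: [-0.8, -0.6, 0.0]
grip_width: 0.008
grip_force: 0.0
```

Emit:
apply_moves(xyz=[[0,0,0.4],[0,0,0.4],[0,0,0.4],[0,0,0.2],[0,0,0.2]], delta_rot=[[0,0,0],[0,0,0],[0,0,0],[0,0,0],[0,0,0]], gripper=[-1,-1,-1,-1,-1])

```text
t: 5.15
eef_pos: [0.5984, -0.1505, 0.1178]
tool_rot: [179.9, -0.1, 21.6]
ft_force: [-1.6, -0.7, 6.7]
grip_width: 0.007
grip_force: 3.6
```

Emit:
apply_moves(xyz=[[0,0,0.1],[0,0,0.1],[0,0,0.1],[0,0,0],[0,0,0]], delta_rot=[[0,0,0],[0,0,0],[0,0,0],[0,0,0],[0,0,0]], gripper=[-1,-1,-1,-1,-1])

```text
t: 5.65
eef_pos: [0.5984, -0.1505, 0.1148]
tool_rot: [179.9, -0.1, 21.6]
ft_force: [-2.1, 0.0, 3.8]
grip_width: 0.004
grip_force: 2.5
```

Emit:
apply_moves(xyz=[[0,0,0.1],[0,0,0.1],[0,0,0.05],[0,0,0],[0,0,0]], delta_rot=[[0,0,0],[0,0,0],[0,0,0],[0,0,0],[0,0,0]], gripper=[-1,-1,-1,-1,-1])

```text
t: 6.15
eef_pos: [0.5985, -0.1505, 0.1137]
tool_rot: [179.9, -0.1, 21.6]
ft_force: [-7.0, 1.3, 19.7]
grip_width: 0.006
grip_force: 9.8
```

The force rose to 20 N at a tip height of 0.0477, well past the 7 N of friction, so the cap is home. I retreat, open, and re-measure.

Emit:
apply_moves(xyz=[[0,0,-0.3],[0,0,-3],[0,0,-4],[0,0,-4],[0,0,-2]], delta_rot=[[0,0,0],[0,0,0],[0,0,0],[0,0,0],[0,0,0]], gripper=[-1,1,1,1,1])

```text
t: 6.65
eef_pos: [0.5991, -0.1502, 0.2483]
tool_rot: [179.8, -0.3, 21.6]
ft_force: [0.7, -0.6, -0.5]
grip_width: 0.302
grip_force: 0.0
```

Emit:
apply_moves(xyz=[[0,0,0],[0,0,0],[0,0,0],[0,0,0],[0,0,0]], delta_rot=[[0,0,0],[0,0,0],[0,0,0],[0,0,0],[0,0,0]], gripper=[1,1,1,1,1])

```text
t: 7.15
eef_pos: [0.5973, -0.15, 0.2427]
tool_rot: [-179.9, 0.1, 21.6]
ft_force: [-0.4, -0.3, -0.1]
grip_width: 0.737
grip_force: 0.0
```

Run:
```python
from h import *
p=arm.read_camera("wrist"); P=cloud(p)
rect(P,(.598,-.149),.07,.044,.06,"cap"); rect(P,(.598,-.149),.07,.031,.041,"top"); rect(P,(.598,-.149),.07,.012,.06,"all")
sc=arm.read_camera("scene"); Q=cloud(sc)
rect(Q,(.598,-.149),.03,.045,.06,"sc cap"); rect(Q,(.598,-.149),.07,.012,.06,"sc all")
togo(.599,-.1485,.069,21.3)
```

```text
cap 1141 [ 599.7 -147.2] [36.7 37.2] 52.7 mean [ 0.6002 -0.1472  0.0472]
top 2196 [ 604.  -146.5] [72.  73.3] 21.6 mean [ 0.6128 -0.1427  0.036 ]
all 3647 [ 603.8 -145.8] [72.5 74. ] 20.9 mean [ 0.6098 -0.1435  0.039 ]
sc cap 152 [ 598.2 -149.4] [36.2 36.7] 11.1 mean [ 0.5998 -0.151   0.048 ]
sc all 810 [ 602.5 -149. ] [73.9 76.7] 21.5 mean [ 0.6114 -0.1555  0.0341]
t 7.25 pos [ 0.5975 -0.1501  0.2431] rot [-179.9657    0.0514   21.589 ] F [0.311  0.476  0.2843] grip 0.8230823834884945 0.0
tool cm [ 0.2128 -0.0806 17.4068] rotvec [-0.0006  0.0009  0.005 ]
```

The cap top now measures 0.047–0.048, so it is home. Next is the descent to grasp across the stem.

Emit:
apply_moves(xyz=[[0.2,-0.1,3.5],[0,0,3.5],[0,0,3.5],[0,0,3.5],[0,0,3.4]], delta_rot=[[0,0,0],[0,0,0],[0,0,0],[0,0,0],[0,0,0]], gripper=[1,1,1,1,1])

```text
t: 7.75
eef_pos: [0.5991, -0.1484, 0.0682]
tool_rot: [-180.0, 0.0, 21.6]
ft_force: [0.3, -0.5, -0.3]
grip_width: 1.0
grip_force: 0.0
```

Emit:
apply_moves(xyz=[[0,0,0],[0,0,0],[0,0,0],[0,0,0],[0,0,0]], delta_rot=[[0,0,0],[0,0,0],[0,0,0],[0,0,0],[0,0,0]], gripper=[-1,-1,-1,-1,-1], grip_force=40)

```text
t: 8.25
eef_pos: [0.5993, -0.1485, 0.0701]
tool_rot: [180.0, -0.0, 21.6]
ft_force: [-0.1, -0.4, -0.7]
grip_width: 0.614
grip_force: 0.0
```

Emit:
apply_moves(xyz=[[0,0,0],[0,0,0],[0,0,0],[0,0,0],[0,0,0]], delta_rot=[[0,0,0],[0,0,0],[0,0,0],[0,0,0],[0,0,0]], gripper=[-1,-1,-1,-1,-1])

```text
t: 8.75
eef_pos: [0.5992, -0.1486, 0.0699]
tool_rot: [180.0, -0.0, 21.6]
ft_force: [-0.2, -0.2, 4.3]
grip_width: 0.496
grip_force: 39.9
```

Emit:
apply_moves(xyz=[[0,0,-1],[0,0,-2.5],[0,0,-2.5],[0,0,-2.5],[0,0,-1.5]], delta_rot=[[0,0,0],[0,0,0],[0,0,0],[0,0,0],[0,0,0]], gripper=[-1,-1,-1,-1,-1])

```text
t: 9.25
eef_pos: [0.5995, -0.1484, 0.1717]
tool_rot: [180.0, -0.1, 21.6]
ft_force: [-0.3, 0.0, -4.2]
grip_width: 0.5
grip_force: 39.9
```

Emit:
apply_moves(xyz=[[0.4,-2,0],[0.7,-3.5,0],[0.7,-3.5,0],[0.7,-3.5,0],[0.7,-3.5,0]], delta_rot=[[0,0,0],[0,0,0],[0,0,0],[0,0,0],[0,0,0]], gripper=[-1,-1,-1,-1,-1])

```text
t: 9.75
eef_pos: [0.5692, 0.0134, 0.1695]
tool_rot: [-180.0, 0.1, 21.6]
ft_force: [0.4, -0.1, -3.7]
grip_width: 0.5
grip_force: 39.9
```

Emit:
apply_moves(xyz=[[0.7,-3.5,0],[0.7,-3.5,0],[0.5,-2.5,0],[0.3,-1.5,0],[0,0,0]], delta_rot=[[0,0,0],[0,0,0],[0,0,0],[0,0,0],[0,0,0]], gripper=[-1,-1,-1,-1,-1])

```text
t: 10.25
eef_pos: [0.5493, 0.1249, 0.1696]
tool_rot: [-179.9, 0.0, 21.8]
ft_force: [-0.7, -0.4, -4.3]
grip_width: 0.497
grip_force: 39.9
```

Emit:
apply_moves(xyz=[[0,0,0],[0,0,0],[0,0,0],[0,0,0],[0,0,0]], delta_rot=[[0,0,0.12],[0,0,0.13],[0,0,0.13],[0,0,0.13],[0,0,0.1]], gripper=[-1,-1,-1,-1,-1])

```text
t: 10.75
eef_pos: [0.5504, 0.1202, 0.1696]
tool_rot: [179.9, 0.0, -13.8]
ft_force: [0.2, -0.2, -4.1]
grip_width: 0.499
grip_force: 39.9
```

Run:
```python
from h import *
for i in range(2): togo(.550,.1225,.1,-13.7)
for n in("wrist","scene","side"):
    p=arm.read_camera(n); P=cloud(p); save(p,"d_%s.png"%n)
    rect(P,(.655,.097),.09,.0455,.0525,n+" housing"); rect(P,(.655,.097),.09,.055,.062,n+" pointer")
    rect(P,(.58,.115),.13,.0035,.009,n+" bed"); rect(P,(.61,.107),.05,.036,.0455,n+" padtop")
    rect(P,(.55,.1225),.06,.1,.17,n+" carrier")
    for t in("pad","fixture","pointer_tip","carrier_face"): print(n,t,[(np.round(d["xy"]),round(d["confidence"],2),bydepth(p,d["xy"])) for d in arm.landmark_of(p,t)])
```

```text
t 10.75 pos [0.5504 0.1202 0.1696] rot [179.9227   0.0002 -13.8095] F [ 0.1973 -0.228  -4.0882] grip 0.49905736465140677 39.94207978248596
tool cm [-0.095  -0.2247  6.9551] rotvec [ 0.0013  0.     -0.0019]
t 10.75 pos [0.5504 0.1202 0.1696] rot [179.9227   0.0002 -13.8095] F [ 0.1973 -0.228  -4.0882] grip 0.49905736465140677 39.94207978248596
tool cm [-0.095  -0.2247  6.9551] rotvec [ 0.0013  0.     -0.0019]
wrist housing 13231 [644.  101.8] [110.3  73.7] 76.3 mean [0.6581 0.0981 0.0493]
wrist pointer 853 [630.4 104.7] [41.3 50.2] 77.0 mean [0.6288 0.1051 0.0591]
wrist bed 11164 [572.5 118.6] [130.6 129.5] 76.7 mean [0.5945 0.1136 0.0054]
wrist padtop 1837 [619.6 113.8] [92.9 34.2] 76.7 mean [0.6083 0.1102 0.043 ]
wrist carrier 18009 [555.1 119.8] [79.7 73.2] 75.6 mean [0.569  0.1164 0.1354]
wrist pad [(array([253., 134.]), 0.95, array([0.6101, 0.1096, 0.0603]))]
wrist fixture [(array([260., 170.]), 0.72, array([0.5729, 0.1135, 0.0052]))]
wrist pointer_tip [(array([252.,  83.]), 0.81, array([0.6401, 0.1027, 0.0495]))]
wrist carrier_face [(array([258., 192.]), 0.76, array([0.5897, 0.1
[... 1785 characters left out ...]
4067,  0.0126])), (array([198., 229.]), 0.53, array([0.601 , 0.1108, 0.0128]))]
side fixture [(array([202., 237.]), 0.91, array([0.5795, 0.1221, 0.0048])), (array([286., 299.]), 0.89, array([0.2899, 0.1696, 0.0034])), (array([292., 141.]), 0.82, array([ 0.6026, -0.4217,  0.002 ])), (array([364., 206.]), 0.74, array([ 0.2541, -0.2361,  0.0026]))]
side pointer_tip [(array([269., 262.]), 0.84, array([0.3619, 0.1282, 0.0473])), (array([276., 122.]), 0.77, array([ 0.6808, -0.4368,  0.0479])), (array([348., 180.]), 0.71, array([ 0.3255, -0.2664,  0.0489])), (array([189., 213.]), 0.51, array([0.5885, 0.1459, 0.1096]))]
side carrier_face [(array([194., 204.]), 0.72, array([0.5352, 0.1769, 0.1909]))]
```

View pics/d_wrist.png

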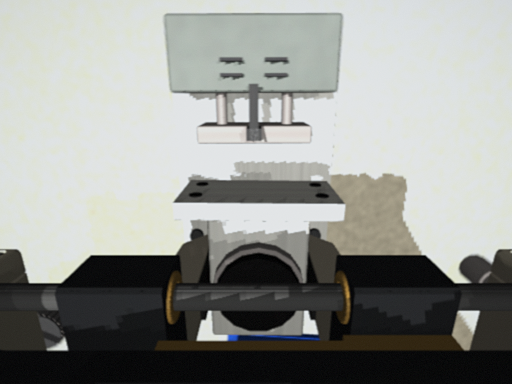

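The wrist picture shows the carrier flange at (260,195) facing the pad at (254,133), with the housing marks at (232,60)–(276,75). The carrier is about 3 mm off centre laterally, so I correct that. I also back off 5 mm and lower it.

Emit:
apply_moves(xyz=[[-0.5,-0.3,0.5],[0,0,2],[0,0,2.5],[0,0,2.5],[0,0,1.2]], delta_rot=[[0,0,-0.008],[0,0,0],[0,0,0],[0,0,0],[0,0,0]], gripper=[-1,-1,-1,-1,-1])

```text
t: 12.0
eef_pos: [0.5445, 0.1266, 0.0806]
tool_rot: [179.9, 0.1, -12.9]
ft_force: [-0.4, -0.3, -4.1]
grip_width: 0.5
grip_force: 39.9
```

Emit:
apply_moves(xyz=[[0,0,0.2],[0,0,0.2],[0,0,0.1],[0,0,0.1],[0,0,0]], delta_rot=[[0,0,0],[0,0,0],[0,0,0],[0,0,0],[0,0,0]], gripper=[-1,-1,-1,-1,-1])

```text
t: 12.5
eef_pos: [0.5462, 0.1266, 0.0773]
tool_rot: [-180.0, -0.1, -12.9]
ft_force: [0.4, -0.7, -4.2]
grip_width: 0.502
grip_force: 39.9
```

Emit:
apply_moves(xyz=[[0,0,0.05],[0,0,0.05],[0,0,0.05],[0,0,0],[0,0,0]], delta_rot=[[0,0,0],[0,0,0],[0,0,0],[0,0,0],[0,0,0]], gripper=[-1,-1,-1,-1,-1])

```text
t: 13.0
eef_pos: [0.5461, 0.1266, 0.0759]
tool_rot: [-180.0, -0.0, -12.9]
ft_force: [-2.8, -0.3, 4.7]
grip_width: 0.499
grip_force: 39.9
```

Run:
```python
from h import *
p=arm.read_camera("wrist"); P=cloud(p); save(p,"e.png")
rect(P,(.655,.097),.09,.0455,.0525,"housing"); rect(P,(.61,.107),.045,.037,.0415,"pad/flange top")
c=arm.state()["eef_pos"][:2]
a=np.radians(-13.4); ex=np.array([np.cos(a),np.sin(a)]); ey=np.array([-np.sin(a),np.cos(a)])
q=P[...,:2]-np.array([.5725,.1185]); u=q@ex*1000; v=q@ey*1000; z=P[...,2]*1000
for lo in range(0,60,2):
    m=(u>=lo)&(u<lo+2)&(abs(v)<36)&(z>2)
    if m.sum()>5: print(lo,m.sum(),np.percentile(z[m],[10,50,90]),v[m].min(),v[m].max())
togo(.5453,.1266,.0757,-13.4)
```

```text
housing 21378 [609.4 109.3] [110.1  98.3] 77.0 mean [0.645  0.101  0.0493]
pad/flange top 2438 [597.9 115.7] [91.  77.6] 76.8 mean [0.5833 0.1199 0.0403]
0 2606 [41.4666 92.6662 99.2208] -35.98965849492058 35.983720473254195
2 2839 [41.9881 90.7117 99.2561] -35.97280453237138 35.94548857814998
4 1400 [42.8987 92.2174 99.5425] -35.95293756470443 35.99691631012461
6 2128 [43.0566 89.8773 99.3539] -35.949736675773586 35.98490077026011
8 2935 [43.1771 88.4398 97.5147] -35.990827852344445 35.98275096861241
10 747 [42.4167 43.2747 44.0645] -35.912891346717636 35.97924685199459
12 3883 [ 6.1844 26.5634 41.4358] -35.915842536173926 35.999622288643195
14 477 [4.5319 5.3628 6.0794] -35.96489951697927 35.88316004873436
16 476 [4.5493 5.3353 6.0946] -35.934275936703415 35.787340908716516
18 485 [4.5876 5.3988 6.139 ] -35.964228752508774 35.99853059685123
20 488 [4.5389 5.3786 6.2144] -35.899733667492825 35.66888260459016
22 62 [5.0357 5.6828 6.5199] -35.923292687314 35.94860934165374
28 10 [41.8007 41.8926 42.2726] 9.053864724180967 19.01433425776934
30 643 [42.4247 43.2354 44.0324] -35.90252294
[... 522 characters left out ...]
 625 [ 4.7781  6.1845 60.1414] -35.93277043904381 35.84330549252965
48 628 [ 4.8036  6.1458 60.2933] -35.82569511971047 35.97239681981396
50 643 [ 4.8276  6.3026 60.2016] -35.97728931105095 35.97943487611255
52 660 [ 4.7603  6.2059 60.1588] -35.797818844286695 35.977362342346126
54 662 [ 4.7452  6.1381 60.1851] -35.86076476216342 35.83042533852313
56 661 [ 4.772   6.3292 60.3127] -35.900973225986085 35.61171245671964
58 688 [ 4.7125  6.1532 60.1896] -35.98790093859352 35.99569431696864
t 13.05 pos [0.546  0.1265 0.0759] rot [-179.9926   -0.0277  -12.9127] F [-2.878  -0.4198  5.3214] grip 0.49695062966355796 39.948166608810425
tool cm [-0.0725  0.0089  0.0207] rotvec [-0.0001 -0.0005  0.0085]
```

View pics/e.png

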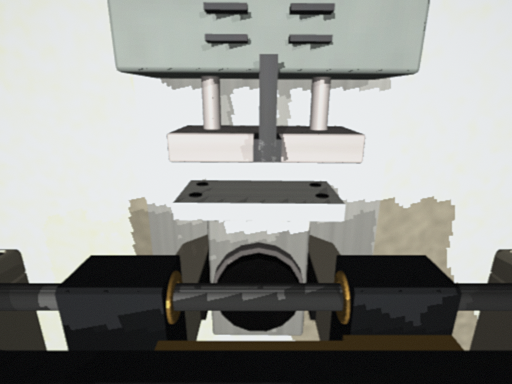

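Carrier sits on the bed; its flange (258,205) is about 16.5 mm short of the pad face (266,147) and about 2 mm off centre. I trim that and advance.

Emit:
apply_moves(xyz=[[0,0,-0.1],[0,0.2,0],[0.4,0,0],[0.4,0,0.06],[0.2,0,0]], delta_rot=[[0,0,0],[0,0,0.008],[0,0,0],[0,0,0],[0,0,0]], gripper=[-1,-1,-1,-1,-1])

```text
t: 13.55
eef_pos: [0.5546, 0.1226, 0.076]
tool_rot: [180.0, 0.1, -13.3]
ft_force: [-4.3, 1.0, 3.2]
grip_width: 0.5
grip_force: 39.9
```

Emit:
apply_moves(xyz=[[0.2,0,0],[0.2,0,0],[0.2,0,0],[0.2,0,0],[0,0,0]], delta_rot=[[0,0,0],[0,0,0],[0,0,0],[0,0,0],[0,0,0]], gripper=[-1,-1,-1,-1,-1])

```text
t: 14.05
eef_pos: [0.5627, 0.1209, 0.0759]
tool_rot: [-180.0, 0.1, -13.3]
ft_force: [-5.5, 1.3, 5.6]
grip_width: 0.503
grip_force: 39.9
```

```bash
cat >> h.py <<'E'
def look():
    p=arm.read_camera("wrist"); P=cloud(p)
    a=np.radians(-13.4); ex=np.array([np.cos(a),np.sin(a)]); ey=np.array([-np.sin(a),np.cos(a)])
    q=P[...,:2]-np.array([.5725,.1185]); u=q@ex*1000; v=q@ey*1000; z=P[...,2]*1000
    def ed(m,nm):
        if m.sum()>20: print(nm,m.sum(),"u",np.percentile(u[m],[1,99]),"v",np.percentile(v[m],[.5,99.5]),"z",np.median(z[m]))
    ed((z>47)&(z<52)&(u>55)&(u<120),"housing"); ed((z>56)&(z<63)&(u>45)&(u<100),"pointer")
    ed((abs(v)<60)&(z>40)&(z<47)&(u>2)&(u<60),"flange+pad tops")
    return p
E
python3 - <<'E'
from h import *
p=look(); save(p,"f.png"); togo(.57,.12,.0757,-13.4)
E
```

```text
housing 36095 u [ 64.6157 103.9309] v [-53.7899  53.7119] z 49.32660770444869
pointer 1403 u [45.3127 84.2468] v [-19.6999  19.6389] z 60.20325206549551
flange+pad tops 11120 u [ 3.4567 42.2987] v [-38.832  38.759] z 42.96362787956692
t 14.1 pos [0.5627 0.1209 0.0759] rot [-179.9914    0.0549  -13.3369] F [-5.1781  0.5586  5.0792] grip 0.5011570076659695 39.94555592536926
tool cm [ 0.7314 -0.0816  0.0221] rotvec [-0.0001  0.001   0.0011]
```

View pics/f.png

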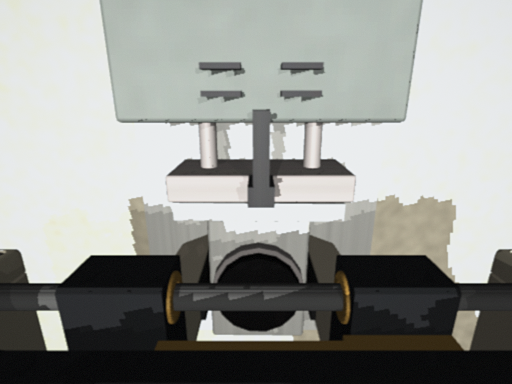

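The flange top meets the pad top at row 203, centred (pad 167–355, centre 261; flange about 260). The pointer tip at (261,110) is at about its rest position, so contact is just made. I push on about 8 mm and check.

Emit:
apply_moves(xyz=[[0.2,0,0],[0.2,0,0],[0.2,0,0],[0.2,0,0],[0,0,0]], delta_rot=[[0,0,0],[0,0,0],[0,0,0],[0,0,0],[0,0,0]], gripper=[-1,-1,-1,-1,-1])

```text
t: 14.6
eef_pos: [0.5681, 0.1196, 0.0759]
tool_rot: [179.9, 0.3, -13.3]
ft_force: [-14.5, 1.0, 15.0]
grip_width: 0.499
grip_force: 40.0
```

Run:
```python
from h import *
p=look(); save(p,"g.png"); togo(.57,.12,.0757,-13.4)
```

```text
housing 40103 u [ 64.9294 109.3493] v [-53.7884  53.6931] z 49.316748993114054
pointer 1683 u [45.3504 83.9723] v [-16.9316  19.7453] z 60.242534504912875
flange+pad tops 11756 u [ 4.1692 47.3465] v [-38.8733  38.6277] z 42.959848489581944
t 14.65 pos [0.5681 0.1196 0.0759] rot [179.9429   0.2963 -13.2765] F [-14.6536   2.1526  14.9705] grip 0.49672846161527984 39.967612624168396
tool cm [ 0.1753 -0.0874  0.02  ] rotvec [0.001  0.0052 0.0022]
```

View pics/g.png

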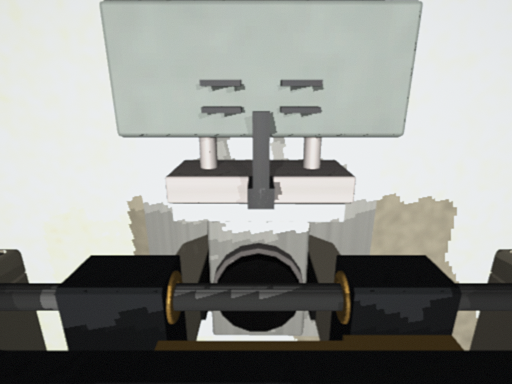

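Pointer tip at (261,112) stands just short of the first marks (row 110), so travel is about 5 mm. I relieve a little down-force and push on.

Emit:
apply_moves(xyz=[[0,0,-0.05],[0.15,0,0],[0.15,0,0],[0,0,0],[0,0,0]], delta_rot=[[0,0,0],[0,0,0],[0,0,0],[0,0,0],[0,0,0]], gripper=[-1,-1,-1,-1,-1])

```text
t: 15.15
eef_pos: [0.5708, 0.1189, 0.076]
tool_rot: [179.9, 0.3, -13.3]
ft_force: [-12.8, 2.6, 9.4]
grip_width: 0.497
grip_force: 40.0
```

Run:
```python
from h import *
p=look(); togo(.57,.12,.0757,-13.4)
```

```text
housing 39005 u [ 64.86   109.2417] v [-53.7669  53.7364] z 49.3127830647461
pointer 1891 u [45.2941 84.0613] v [-18.9263  19.4994] z 60.22059106984227
flange+pad tops 11824 u [ 5.182  50.0489] v [-38.7816  38.6455] z 42.945834556327114
t 15.2 pos [0.5708 0.1189 0.0759] rot [179.925    0.3226 -13.25  ] F [-13.2648   1.3851   8.5651] grip 0.49846882260737707 39.961169958114624
tool cm [-0.1004 -0.0933  0.0249] rotvec [0.0013 0.0056 0.0026]
```

Emit:
apply_moves(xyz=[[0.1,0,0],[0.1,0,0],[0.05,0,0],[0,0,0],[0,0,0]], delta_rot=[[0,0,0],[0,0,0],[0,0,0],[0,0,0],[0,0,0]], gripper=[-1,-1,-1,-1,-1])

```text
t: 15.7
eef_pos: [0.5724, 0.1185, 0.076]
tool_rot: [179.9, 0.4, -13.2]
ft_force: [-17.5, 3.2, 13.1]
grip_width: 0.499
grip_force: 40.0
```

Run:
```python
from h import *
p=look(); save(p,"i.png"); togo(.57,.12,.0757,-13.4); print(arm.state()["qvel"])
```

```text
housing 38494 u [ 64.7538 109.2484] v [-53.7587  53.6946] z 49.305954482116505
pointer 1998 u [45.3229 84.1065] v [-18.5927  18.2503] z 60.25285037614195
flange+pad tops 11861 u [ 5.9799 51.5487] v [-38.8313  38.718 ] z 42.96084959289827
t 15.75 pos [0.5724 0.1185 0.076 ] rot [179.9085   0.4049 -13.2393] F [-16.0373   2.0424  13.9727] grip 0.4981765585148536 39.970452189445496
tool cm [-0.2674 -0.0917  0.0294] rotvec [0.0016 0.0071 0.0028]
[-0.0464  0.0091  0.0506 -0.0402 -0.0845 -0.151   0.0793]
```

View pics/i.png

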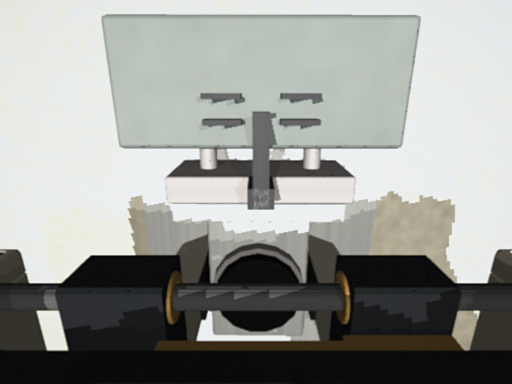

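The pointer tip (262,112) lies midway between the marks (rows 97 and 123), so the push is about 9.5 N. The flange is flush and centred and the arm is at rest, so I hand in.

```bash
python3 -c "
from plant import arm
print(arm.hand_in())"
```

```text
the job is handed in; nothing more can be done
None
```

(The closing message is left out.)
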